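# Give the fume suction to the soldering place

## Robot

A 7-joint arm with a two-finger parallel gripper is mounted at the origin on the work surface. World frame = base frame: x ahead of the robot, y to its left, z up, the work surface at z = 0. Lengths are in m, angles in degrees, forces in N, time in s.
With the tool pointing down it reaches from about 0.35 to 0.775 m from the base axis. Payload 3.1 kg.
Tool frame: the origin (TCP) lies on the centre line of the jaws, within the pads' length; the fingertips stand 17 mm ahead of it and the grasp point (between the pads) lies 2 mm behind it (robot.tip_reach is the distance from the TCP to the fingertips, in m); z points along the fingers, y is the line along which they close (so a half turn about z gives the same grasp; the last joint's range is limited). The gripper opens to 85 mm and grips with 20 to 120 N. Pads are 22 mm wide; open, the fingers measure 114 mm over their backs; the gripper's body (76 mm by 85 mm) begins 54 mm behind the grasp point. The pads swing forward as they close: fully open they stand 13 mm farther back than shut.
Start: joints at [-76.702, 17.813, 0.802, 86.603, -0.252, 75.585, -1.558], TCP at [0.149, 0.53, 0.248] pointing down, gripper open.
Joint ranges: [-154.91, 154.91], [-16.99, 109.72], [-72.82, 74.43], [7.12, 147.25], [-82.49, 262.49], [11.32, 116.49], [-174.64, 174.64]. Speed limits (degrees/s): [159.86, 159.86, 180, 180, 180, 180, 180].

## Interface

Orientations are given as [roll, pitch, yaw] about the fixed x, y, z axes, in that order (R = Rz(yaw) Ry(pitch) Rx(roll)).
In Python, from station import robot, fingers, vision, workorder, recognise gives the robot as it stands. Calls block until the motion is done:
- robot.move_to(position, orientation): joint-space move of the TCP to a pose.
- robot.line_to(position, orientation=None, velocity=0.15, f_stop=None): straight line of the TCP; orientation=None keeps the orientation; velocity is the mean speed in m/s. With f_stop (N) it stops when the force on the tool has changed by that much, and returns True; else False.
- robot.move_j(angles): joint-space move.
- fingers.gripper_to(opening, force=None): opening from 0.0 (shut) to 1.0 (fully open); force is the grip in N (None keeps the last); returns when the fingers have stopped.
- robot.pause(seconds).
- robot.inverse_kinematics(position, orientation): joint angles nearest the present ones, or None.
- vision.grab_frame(name): name is "side" or "top"; returns the picture (480x640x3 uint8, red, green, blue); there is no depth.
- vision.calibration(name): a dict with "mtx" (3x3 intrinsics, pixels), "k1" (the pictures are not rectified: a ray, as slopes to the right and down, at radius r is drawn at 1 + k1 r^2 times it, then the intrinsics apply), "extrinsics" (4x4, takes a point from world to camera coordinates). Camera axes: x right, y up, looking along -z (the intrinsics and any distortion apply to the point x, -y, -z); pixel columns grow to the right and rows downward; lengths in m; the calibration is good to about 2 mm. A picture is of the moment at which its call begins. calibration takes no time and is no camera call.
A pose or a line that the arm cannot do raises robot.PlanningError and nothing moves.
- workorder.close_job(): hands the job in; it is judged then, once.
Trained networks look in the newest picture that a camera, given by its name, has taken for a name from the list of things; names that differ only in an ending like _2 or _b are one class to them, and where a whole thing is asked for, a point or a joint stands for the part that bears it (a point fixed in the world has none). Each returns a list of dicts, best first, with "p" (0 to 1); they miss things now and then, are a little off and sometimes report something else, mostly with a low value. They report only what shows in the picture. A call takes as long as a camera call. They do not tell look-alikes from the thing itself.
- recognise(label, camera): "rect" ([centre column, centre row, width, height] in pixels, round what is visible of it).
Readings, each from a call of its own:
- robot.current_time_s(): time.
- robot.current_joint_positions(): joint angles.
- robot.current_dq(): joint speeds.
- robot.current_joint_torque(): joint torques, N m.
- robot.current_tool_pos(): TCP position.
- robot.current_eef_rot(): TCP orientation.
- robot.current_contact_force(): force on the tool from outside, world axes, zero at the start.
- robot.current_torque(): the same for the moment, N m.
- robot.current_finger_gap(): opening from 0.0 (shut) to 1.0 (fully open).
- robot.current_gripper_force(): force on a finger pad.
Only numpy, scipy, OpenCV 4.12 (cv2) and the standard library are available. Lean on these libraries where they do the work, as an engineer would, in place of code of your own. Each camera call takes 0.05 s, during which the arm holds its last target. There are 200 camera calls.

## Task

A circuit board clamped in its holder is waiting to be soldered in front of one of the fume extractor's two nozzles. With a fingertip, push the damper lever of that nozzle's duct fully open (lever in line with the duct) and push the other duct's lever fully shut (lever square across the duct), so that all the suction goes to the board. Only push the levers, gently, never grip them or force them against their stops, and leave the board and everything else on the bench where it stands.

Things in the scene. Friction and masses are not known exactly. Their poses are not given: they have to be found in the camera images.
- extractor: fume extractor, fixed to the bench: grey steel box 270 (x) x 420 (y) x 197 mm high; two 75 mm ducts leave its front (own -x) at own y = +140 (left) and -140 mm (right), axes 95 mm above the table. Each has a damper, lever on top, and a grey fishtail nozzle, mouth at own x = -113 mm. Origin: on the table midway between the damper spindles; box front at own x = +75 mm; z up
- left_damper (a joint): left damper lever angle, rad. 0 = shut: lever square across the duct, pointing inwards to the other duct, at its stop. 1.571 = fully open: lever in line with the duct, pointing to the nozzle mouth, at its stop. From above it opens clockwise. No spring: it stays where it is left; about 1.8 N sideways on the grip's middle moves it
- right_damper (a joint): right damper lever angle, rad. 0 = shut: lever square across the duct, pointing inwards to the other duct, at its stop. 1.571 = fully open: lever in line with the duct, pointing to the nozzle mouth, at its stop. From above it opens anticlockwise. No spring: it stays where it is left; about 1.8 N sideways on the grip's middle moves it
- left_spindle (a point): point on the vertical spindle axis of the left damper (own x = 0, y = +140 mm of the extractor), at the height of the grip's middle, 168 mm; the spindle nut, 12 mm wide, reaches this height. A steel quadrant plate, 58 mm radius about the axis, lies under the lever, top 151 mm above the table
- right_spindle (a point): the same point of the right damper (own x = 0, y = -140 mm of the extractor)
- left_lever: lever of the left damper: level round black grip, 15 x 50 mm, on a flat steel bar. Origin: middle of the grip, 80 mm from the spindle axis, 168 mm above the table (grip top 175.5, underside 160.5 mm). Own x points from the spindle to the tip, 26 mm beyond the origin. Beside and under the grip, over 60 mm from the axis, nothing tops 133 mm: fingertips may go down to 145 mm
- right_lever: lever of the right damper: level round black grip, 15 x 50 mm, on a flat steel bar. Origin: middle of the grip, 80 mm from the spindle axis, 168 mm above the table (grip top 175.5, underside 160.5 mm). Own x points from the spindle to the tip, 26 mm beyond the origin. Beside and under the grip, over 60 mm from the axis, nothing tops 133 mm: fingertips may go down to 145 mm
- left_mouth (a point): centre of the left nozzle's mouth, a slot 140 mm wide and 34 mm high, 85 mm above the table
- right_mouth (a point): centre of the right nozzle's mouth, the same
- board_holder: board holder standing loose in front of one of the nozzles: two black end blocks on steel rods with a green circuit board clamped between them; 84 x 182 mm, 57 mm high. Origin: centre of its underside. It is 5 to 35 mm clear of the mouth, within 20 mm of the nozzle's middle line: nearest to the nozzle that is to get the suction
- screw_tray: open grey plastic tray with three compartments of screws and small parts, 80 x 150 x 24 mm, standing loose in front of the other nozzle, which nobody is working at. Origin: centre of its underside. Not to be moved
- solder_reel: reel of solder standing on its flange, 60 mm wide, 46 mm high, loose at the left of the left duct. Origin: centre of its underside. Not to be moved
- flux_bottle: small amber flux bottle with a black cap, 32 mm wide, 75 mm high, loose between the two ducts. Origin: centre of its underside. Not to be moved
Mind the look-alikes: they are no part of the job. Several things look just like the board_holder: the one meant starts farthest to the robot's left.

How it is judged (in metres and radians):
At the end, for the whole second after the job is handed in: the damper of the duct whose nozzle faces the circuit board is open (its joint above 1.42 rad, within about 8.5 degrees of in line with the duct) and the other damper is shut (its joint below 0.15 rad, within about 8.5 degrees of square across) (((y of board_holder in the frame of extractor above 0.05 m and value of joint left_damper above 1.42 rad and value of joint right_damper below 0.15 rad) or (y of board_holder in the frame of extractor below -0.05 m and value of joint right_damper above 1.42 rad and value of joint left_damper below 0.15 rad))); the robot touches nothing.
It fails at once if the board holder or the screw tray is moved more than 15 mm or lifted (distance of any of board_holder, screw_tray from where it was at the start of the episode above 0.015 m).
It fails at once if the solder reel or the flux bottle is moved more than 15 mm or lifted (distance of any of solder_reel, flux_bottle from where it was at the start of the episode above 0.015 m).
It fails at once if a lever is gripped or forced: more than 35 N between the fingers and the lever (contact force between the fingers and left_lever above 35 N or contact force between the fingers and right_lever above 35 N).
It also fails if it takes over 51 s, if anything falls off the work surface, if the arm or the gripper's body presses on something with over 40 N, if the wrist force passes 120 N, or if a joint passes its speed limit or range.

## Working session

There is one attempt and no reset: what is moved stays moved. The work goes in short steps, each a Python script; the robot and the scene stay as the last script left them, time stands still between calls to the robot, and variables do not carry over. Pictures are saved under pics/ and viewed, at most 10 in all, crops included, and the job is handed in when it is done.

```bash
mkdir -p pics; cat > h.py <<'E'
import numpy as np, cv2
from station import robot, fingers, vision, workorder, recognise
def pix2ray(n,u,v):
    c=vision.calibration(n);K=np.array(c["mtx"]);k=c["k1"];T=np.array(c["extrinsics"])
    x=(u-K[0,2])/K[0,0];y=(v-K[1,2])/K[1,1]
    rd=np.hypot(x,y);r=rd
    for _ in range(30): r=rd/(1+k*r*r)
    s=r/rd if rd>0 else 1
    d=T[:3,:3].T@np.array([x*s,-y*s,-1]);o=-T[:3,:3].T@T[:3,3]
    return o,d
def atz(n,u,v,z):
    o,d=pix2ray(n,u,v);return o+d*(z-o[2])/d[2]
def proj(n,p):
    c=vision.calibration(n);K=np.array(c["mtx"]);k=c["k1"];T=np.array(c["extrinsics"])
    q=T[:3,:3]@np.array(p)+T[:3,3];x=q[0]/-q[2];y=-q[1]/-q[2];f=1+k*(x*x+y*y)
    return np.array([K[0,0]*x*f+K[0,2],K[1,1]*y*f+K[1,2]])
def tri(a,b):
    (o1,d1),(o2,d2)=pix2ray(*a),pix2ray(*b)
    s=np.linalg.lstsq(np.c_[d1,-d2],o2-o1,rcond=None)[0]
    p,q=o1+s[0]*d1,o2+s[1]*d2
    return (p+q)/2,np.linalg.norm(p-q)
E
python3 - <<'E'
from h import *
np.set_printoptions(precision=3,suppress=True)
for n in("top","side"):
    f=vision.grab_frame(n);cv2.imwrite(f"pics/{n}0.png",cv2.cvtColor(f,cv2.COLOR_RGB2BGR))
    print(n,"cam",pix2ray(n,320,240)[0])
    for l in("extractor","left_lever","right_lever","left_mouth","board_holder","screw_tray","flux_bottle","solder_reel"):
        try:
            for d in recognise(l,n)[:4]: print(l,round(d["p"],2),np.round(d["rect"],1),atz(n,*d["rect"][:2],.168 if'lever'in l else .03))
        except Exception as e: print(l,e)
print(robot.current_time_s())
E
```

```text
top cam [ 0.364 -0.138  1.634]
extractor 0.96 [308.6 180.1 156.5 168.2] [ 0.72 -0.09  0.03]
left_lever 0.68 [261.4 219.1  14.3  33.2] [0.568 0.053 0.168]
right_lever 0.65 [326.6 228.2  29.2  13.7] [ 0.538 -0.149  0.168]
left_mouth 0.86 [307.1 178.8 159.8 168. ] [ 0.725 -0.084  0.03 ]
board_holder 0.95 [403.4 279.3  40.   59.8] [ 0.382 -0.405  0.03 ]
board_holder 0.76 [330.  279.6  58.7  28.4] [ 0.382 -0.16   0.03 ]
board_holder 0.59 [480.1 294.1  62.1  32.3] [ 0.33  -0.661  0.03 ]
screw_tray 0.82 [250.  262.9  47.2  34.7] [0.439 0.108 0.03 ]
flux_bottle 0.59 [299.5 248.    8.3  13.8] [ 0.488 -0.058  0.03 ]
solder_reel 0.84 [219.7 231.8  13.5  20.6] [0.545 0.212 0.03 ]
side cam [0.206 0.666 1.072]
extractor 0.68 [246.7 248.4 253.3 211.5] [ 0.738 -0.103  0.03 ]
extractor 0.6 [376.7 273.9  53.2  66.7] [ 0.383 -0.149  0.03 ]
left_lever 0.76 [273.6 281.1  50.8   8. ] [0.567 0.063 0.168]
left_lever 0.74 [246.7 247.3 251.3 211.1] [ 0.669 -0.005  0.168]
left_lever 0.29 [325.1 288.2  13.5  21.9] [0.453 0.039 0.168]
right_lever 0.77 [317.8 220.9   8.3  36.9] [ 0.546 -0.147  0.168]
left_mouth 0.82 [247.3 249.9 245.8 215.5] [ 0.734 -0.099  0.03 ]
board_holder 0.96 [404.  213.1  67.4  26. ] [ 0.377 -0.392  0.03 ]
board_holder 0.83 [376.9 272.8  54.1  64.9] [ 0.383 -0.153  0.03 ]
board_holder 0.72 [437.6 160.8  34.8  47.6] [ 0.341 -0.662  0.03 ]
board_holder 0.57 [324.1 286.8  14.1  16.9] [ 0.494 -0.06   0.03 ]
screw_tray 0.81 [317.8 356.6  66.8  64.5] [0.435 0.13  0.03 ]
flux_bottle 0.52 [323.6 288.   13.1  22. ] [ 0.494 -0.056  0.03 ]
solder_reel 0.73 [263.3 370.9  28.4  31.4] [0.535 0.209 0.03 ]
0.9
```

View pics/top0.png

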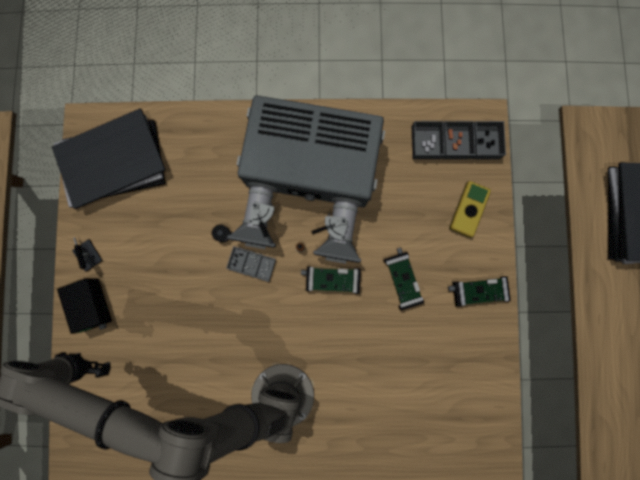

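View pics/side0.png

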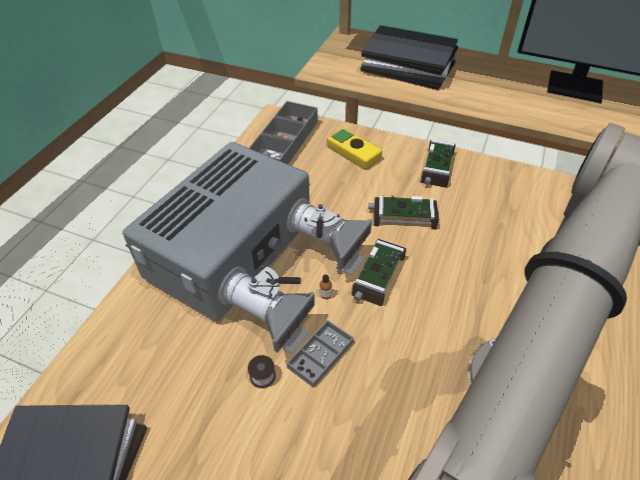

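The leftmost holder (top px 330,280) stands in front of the right nozzle, and the tray (250,263) in front of the left one. So the right damper has to open and the left has to shut. Next I'll zoom in on the ducts and levers.

```bash
python3 - <<'E'
import cv2,numpy as np
t=cv2.imread("pics/top0.png");s=cv2.imread("pics/side0.png")
cv2.imwrite("pics/tc.png",cv2.resize(t[175:275,220:370],None,fx=5.3,fy=5.3,interpolation=cv2.INTER_CUBIC))
cv2.imwrite("pics/sc.png",cv2.resize(s[195:345,210:385],None,fx=4,fy=4,interpolation=cv2.INTER_CUBIC))
E
```

```text
(no output)
```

View pics/tc.png

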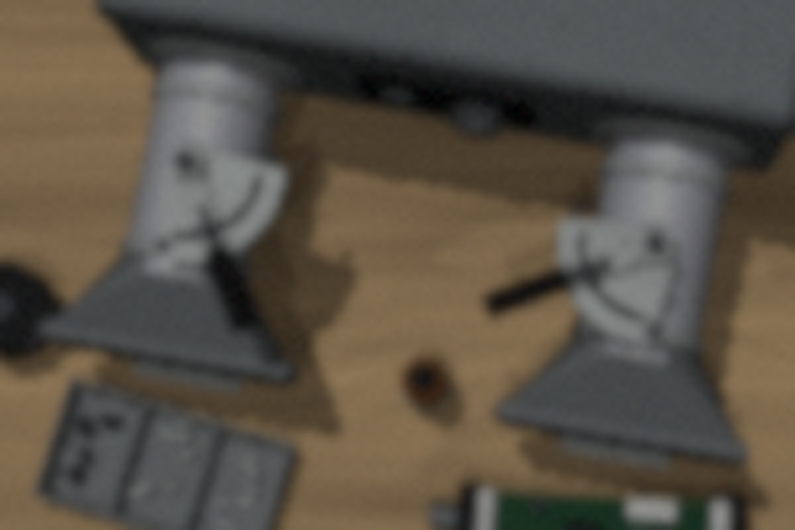

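View pics/sc.png

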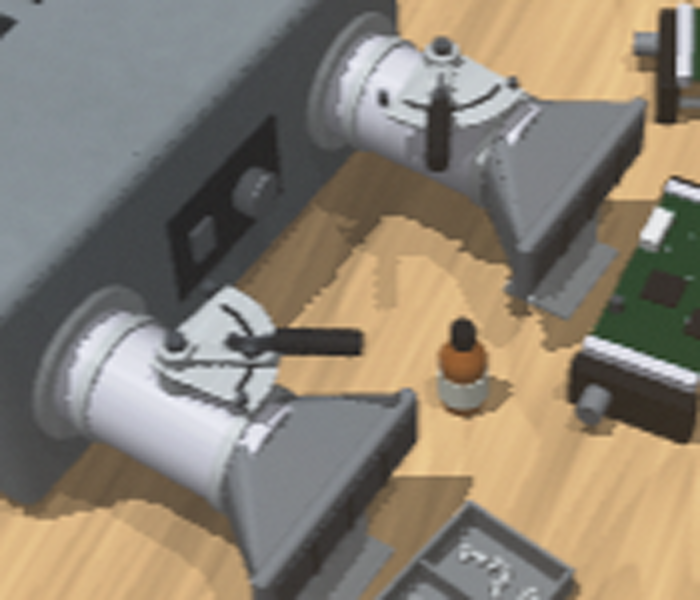

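```bash
python3 - <<'E'
from h import *
np.set_printoptions(precision=4,suppress=True)
T=lambda x,y:("top",220+x/5.3-.4,175+y/5.3-.4); S=lambda x,y:("side",210+x/4-.4,195+y/4-.4)
for n,a,b in [("Lsp",T(187,160),S(175,342)),("Rsp",T(655,241),S(441,47)),("Ltip",T(245,322),S(362,342)),("Rtip",T(490,304),S(438,167))]:
    print(n,*tri(a,b),"at.168 top",atz(*a,.168)[:2],"side",atz(*b,.168)[:2])
L=(atz(*T(187,160),.17)+atz(*S(175,342),.17))/2;R=(atz(*T(655,241),.17)+atz(*S(441,47),.17))/2
d=(L-R)[:2];print(L,R,"dist",np.linalg.norm(d));y=d/np.linalg.norm(d);x=np.array([y[1],-y[0]]);print("yaw",np.degrees(np.arctan2(x[1],x[0])))
for s,sp,tt,ss in(("L",L,T(245,322),S(362,342)),("R",R,T(490,304),S(438,167))):
    t=(atz(*tt,.168)+atz(*ss,.168))/2; v=(t-sp)[:2]; inward=-y if s=="L" else y
    print(s,"len",np.linalg.norm(v),"angle",np.degrees(np.arctan2(v@-x,v@inward)))
E
```

```text
Lsp [0.6132 0.0738 0.1628] 0.0014366573936531485 at.168 top [0.613  0.0733] side [0.6101 0.077 ]
Rsp [ 0.5629 -0.2006  0.1637] 0.0021350297341967374 at.168 top [ 0.5634 -0.2001] side [ 0.5602 -0.1967]
Ltip [0.5154 0.0381 0.1669] 0.004248361348773753 at.168 top [0.5174 0.0386] side [0.5129 0.0384]
Rtip [ 0.5263 -0.1042  0.1629] 0.002692120368219837 at.168 top [ 0.527  -0.1039] side [ 0.5232 -0.1001]
[0.6109 0.0757 0.17  ] [ 0.5612 -0.1974  0.17  ] dist 0.27758341693073263
yaw -10.316974462741832
L len 0.10274297313194415 angle 58.47360585197995
R len 0.10203565978839933 angle 31.058121957061562
```

The geometry agrees with the text: spindle distance 278 mm against 280, and lever length 102 to 103 mm against 106. The left lever is at about 58° and the right at about 31°. I'll push the left one shut first.

```bash
cat >> h.py <<'E'
yaw0=np.radians(-10.3);X=np.array([np.cos(yaw0),np.sin(yaw0)]);Y=np.array([-X[1],X[0]])
M=np.array([.586,-.0612]);SP={"L":M+.14*Y,"R":M-.14*Y};Z=.170;RAD=.085
def pose(s,th,off,z=Z,flip=0):
    """finger pose beside a lever at th deg; off>0 on its opening side"""
    inn=-Y if s=="L" else Y;c,q=np.cos(np.radians(th)),np.sin(np.radians(th))
    d=inn*c-X*q;n=-inn*q-X*c
    p=SP[s]+RAD*d+off*n
    # tool x along +-n, taken continuously with th
    yaw=np.degrees(yaw0)+(th if s=="R" else -th)+flip
    return [*p,z],[180,0,yaw]
def F(): return np.array(robot.current_contact_force())
def sweep(s,ths,off,flip,f=8,v=.05):
    for t in ths:
        hit=robot.line_to(*pose(s,t,off,flip=flip),velocity=v,f_stop=f)
        fo=F();print(s,t,hit,fo.round(1),round(robot.current_time_s(),1))
        if hit or np.hypot(*fo[:2])>f: return True
    return False
E
python3 - <<'E'
from h import *
print(robot.tip_reach,np.round(robot.current_eef_rot(),1),robot.current_time_s())
for s,a in(("L",(58,0)),("R",(31,90))):
  for fl in(0,180):
    for t in a:
      p=pose(s,t,.03 if s=="L" else -.03,flip=fl);q=robot.inverse_kinematics(*p);print(s,fl,t,np.round(p[0],3),p[1][2],None if q is None else np.round(q))
E
```

```text
0.017 [180.   -0.  164.3] 0.9
L 0 58 [0.521 0.073 0.17 ] -68.3 [ -56.   30.   65.   99.  -28.   70. -142.]
L 0 0 [ 0.566 -0.002  0.17 ] -10.3 [-37.  30.  52.  92. -25.  70. -81.]
L 180 58 [0.521 0.073 0.17 ] 111.7 [-39.  21.  38.  98. -14.  65.  25.]
L 180 0 [ 0.566 -0.002  0.17 ] 169.7 [-30.  26.  40.  92. -18.  68.  93.]
R 0 31 [ 0.559 -0.109  0.17 ] 20.7 [-29.  32.  58.  92. -28.  72. -36.]
R 0 90 [ 0.483 -0.154  0.17 ] 79.7 [-29.  24.  60. 102. -23.  67.  27.]
R 180 31 [ 0.559 -0.109  0.17 ] 200.7 [-24.  29.  47.  92. -22.  69. 139.]
R 180 90 [ 0.483 -0.154  0.17 ] 259.7 [ -32.   27.   65.  102.  -26.   68. -150.]
```

```bash
python3 - <<'E'
from h import *
fingers.gripper_to(0.0)
robot.move_to(*pose("L",60,.036,z=.30,flip=180))
print(np.round(robot.current_joint_positions()),robot.current_time_s())
print("down",robot.line_to(*pose("L",60,.036,flip=180),velocity=.12,f_stop=8),F().round(1))
sweep("L",[50,40,30,20,10,4],.0185,180)
print(robot.current_tool_pos(),F())
f=vision.grab_frame("side");g=vision.grab_frame("top")
s=cv2.resize(f[195:345,210:385],None,fx=3,fy=3);t=cv2.resize(g[175:275,220:370],(525,450-150))
cv2.imwrite("pics/a.png",cv2.cvtColor(np.vstack([s[:,:],t])[:600+150],cv2.COLOR_RGB2BGR)[::1][:, :] if 0 else cv2.cvtColor(s,cv2.COLOR_RGB2BGR))
E
```

```text
[-42.  16.  40.  86. -10.  82.  18.] 3.7583
down False [ 0.1 -0.6 -0.3]
L 50 False [-0.2  0.4  0.7] 5.8
L 40 False [ 0.  -0.2 -0.3] 6.2
L 30 False [ 0.4  0.3 -1.3] 6.7
L 20 False [ 0.  -0.1  0.1] 7.1
L 10 False [-0.   0.4 -0.6] 7.6
L 4 False [-0.3  0.6 -0.7] 7.9
[ 0.57212278 -0.00118173  0.1700493 ] [-0.25937646  0.59977224 -0.70180405]
```

View pics/a.png

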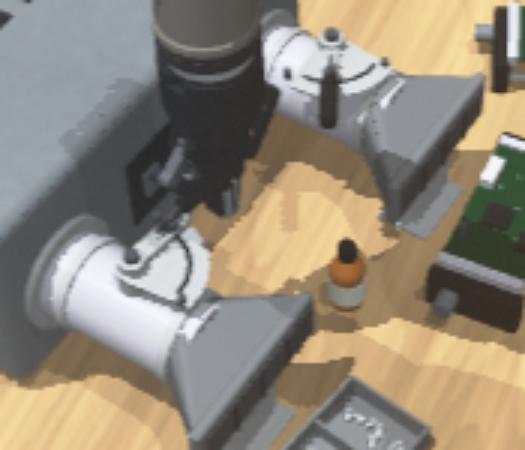

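The picture shows the fingertip at (230,195), with the left lever pushed ahead of it nearly square to the duct. I'll creep to the stop with a light force limit, retreat, and then do the right lever.

```bash
python3 - <<'E'
from h import *
sweep("L",[2,0,-2,-4],.0185,180,f=6,v=.02)
robot.line_to(*pose("L",4,.035,flip=180),velocity=.1)
robot.line_to(*pose("L",4,.035,z=.30,flip=180),velocity=.2)
robot.move_to(*pose("R",29,-.036,z=.30))
print(np.round(robot.current_joint_positions()),robot.current_time_s())
print("down",robot.line_to(*pose("R",29,-.036),velocity=.12,f_stop=8),F().round(1))
if not sweep("R",[40,50,60,70,80,86],-.0185,0): sweep("R",[88,90,92,94],-.0185,0,f=6,v=.02)
robot.line_to(*pose("R",86,-.035),velocity=.1)
robot.line_to(*pose("R",86,-.035,z=.30),velocity=.2)
robot.move_j([-76.7,17.8,.8,86.6,-.3,75.6,-1.6])
for n,c in(("side",(195,345,210,385)),("top",(175,275,220,370))):
    f=vision.grab_frame(n)[c[0]:c[1],c[2]:c[3]];cv2.imwrite(f"pics/z{n}.png",cv2.cvtColor(cv2.resize(f,None,fx=4 if n=="side" else 5.3,fy=4 if n=="side" else 5.3,interpolation=cv2.INTER_CUBIC),cv2.COLOR_RGB2BGR))
print(robot.current_time_s(),F())
E
```

```text
L 2 False [-1.2 -0.3  0.7] 8.3
L 0 False [-1.4 -0.   0.1] 8.6
L -2 False [-2.4  0.2  0.2] 8.9
L -4 True [ 0.9 -0.4 -0.9] 9.1
[-28.  28.  58.  78. -23.  87. -43.] 12.2083
down False [-0.3  0.4  0.2]
R 40 False [ 0.4 -0.  -0.1] 14.3
R 50 False [-0.  -0.9 -0.9] 14.7
R 60 False [-0.5  1.   0.8] 15.2
R 70 False [ 0.   0.6 -0.2] 15.6
R 80 False [1.2 0.  0.3] 16.1
R 86 False [-0.3 -0.5 -0.1] 16.4
R 88 False [ 0.8  1.2 -0.5] 16.7
R 90 False [0.8 1.5 0.1] 17.0
R 92 False [1.2 3.1 0.2] 17.3
R 94 True [1.2 1.1 0.4] 17.5
21.4583 [ 0.87565802  0.41832433 -0.25187785]
```

View pics/zside.png

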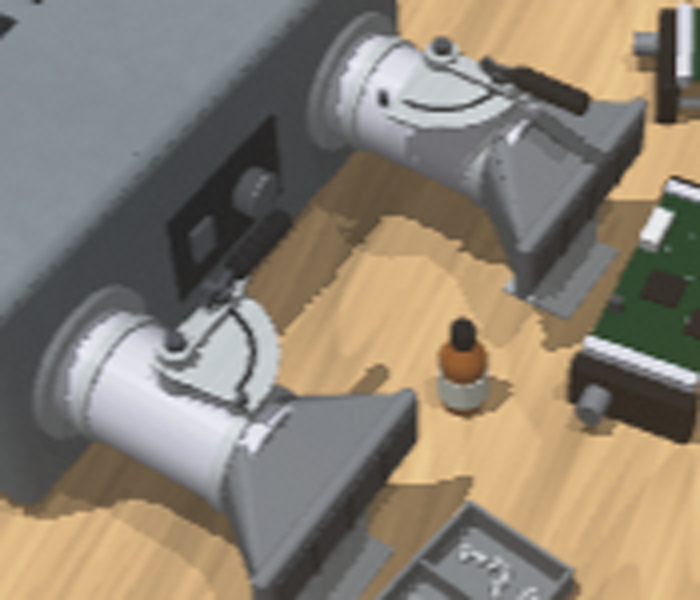

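View pics/ztop.png

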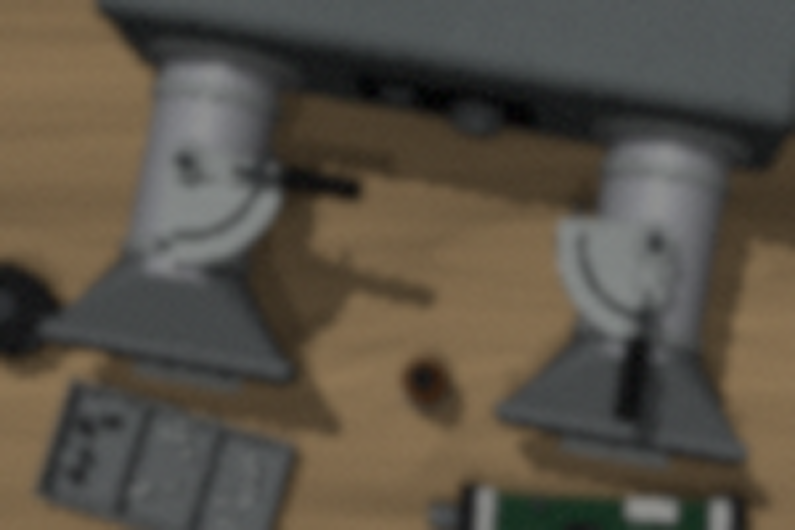

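The left lever (tip at top-crop 357,188) is square across its duct. The right lever (tip at 628,415) is in line with its duct. Both reached their stops, and the board, tray, bottle and reel haven't moved, so I'm handing in.

```bash
python3 -c "
from station import workorder
print(workorder.close_job())"
```

```text
the job is handed in; nothing more can be done
None
```

The job is handed in: the right damper, at the board, is fully open and the left is fully shut; both were pushed lightly to their stops, and the last pictures show nothing else moved.

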